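# Crate the planer's stripped gearbox, heaviest part lowest

### The arm

A 6-joint arm with a two-finger parallel gripper is mounted at the origin on the work surface. World frame = base frame: x ahead of the robot, y to its left, z up, the work surface at z = 0. Lengths are in mm, angles in rad, forces in N, time in s.
With the tool pointing down it reaches from about 300 to 775 mm from the base axis. Payload 14.6 kg.
Tool frame: the origin (TCP) lies at the very end of the fingers, on their centre line; the grasp point (between the pads) lies 19 mm behind it; z points along the fingers, y is the line along which they close (so a half turn about z gives the same grasp; the last joint's range is limited). The gripper opens to 94 mm and grips with 3 to 60 N. Pads are 16 mm wide; open, the fingers measure 119 mm over their backs; the gripper's body (75 mm by 177 mm) begins 78 mm behind the grasp point.
Start: joints at [-0.067, 0.3, 1.521, -0, 1.321, -0.067], TCP at [549.99, -0.002, 182.246] pointing down, gripper open.
Joint ranges: [-3.03, 3.03], [-0.79, 2.21], [0.23, 2.52], [-1.04, 4.18], [0, 3.07], [-2.55, 2.55]. Speed limits (rad/s): [2.22, 2.22, 2.57, 3.14, 3.14, 3.14].

### API

Orientations are given as [roll, pitch, yaw] about the fixed x, y, z axes, in that order (R = Rz(yaw) Ry(pitch) Rx(roll)).
In Python, from cell import manip gives the robot as it stands.
- The arm moves only by the tool servo_tool, never from a script. Its argument "motion" is a list that holds one entry, the list of rows, each a list of 7 numbers: the shift along the world's x, y, z as a fraction of full scale, then the turn, a rotation vector about the world's x, y, z as a fraction of full scale, then the closure, from 0 (fully open) to 1 (shut). In form: [[[x, y, z, rx, ry, rz, gripper], ...]]. A call has 1 to 10 rows; each row is the pose to reach, as a shift and turn from the pose commanded when the call began, turning the shorter way round; what a row does not reach only later rows make up. Full scale, the value 1, is 0.5 m for a shift and pi rad for a turn. A row lasts 1/10 s, in which the tool goes at most 50 mm and 8.59 degrees, less where a joint would pass 70% of its speed; a pose out of reach is approached as far as the arm can. A call with a number of a shift or a turn outside -1 to 1 is refused whole. A call with a gripper value outside its range is refused whole. The fingers move at their own pace and stop on an object; "newtons" is the grip in N (left out, the last holds). Time passes only in rows, so rows that repeat a pose let the fingers close. It gives the time, the measured TCP pose, the force, the opening and the grip force at its end, in the units of the state.
- manip.read_state(): the state, without advancing time (a new reading comes with each control period).
- manip.camera(name): name is "scene" or "side" or "wrist"; returns a dict with "frame" (384x512x3 uint8, red, green, blue), "range_z" (384x512 float32, mm along the optical axis (not along the pixel's ray), 0 where there is no reading), "vfov" (degrees; the focal length in pixels is half the picture's height over the tangent of half this angle, whatever the lens; pixels are square), "cx", "cy" (the principal point, pixels), "k1" (the pictures are not rectified: a ray, as slopes to the right and down, at radius r is drawn at 1 + k1 r^2 times it, then the intrinsics apply), "cam_to_world" (4x4, takes a point from camera to world coordinates). Camera axes: x right, y down, z forward; pixel columns grow to the right and rows downward; lengths in mm; the calibration is good to about 2 mm. A picture is of the moment at which its call begins.
- manip.sign_off(): hands the job in; it is judged then, once.
The state is a dict: "clock": time; "joints": joint angles; "qd": joint speeds; "effort": joint torques, N m; "eef_pos": TCP position; "eef_rot": TCP orientation; "wrist_force": force on the tool from outside, world axes, zero at the start; "moment": the same for the moment, N m; "finger_gap": finger opening in mm; "finger_force": force on a finger pad.
Only numpy, scipy, OpenCV 4.12 (cv2) and the standard library are available. Lean on these libraries where they do the work, as an engineer would, in place of code of your own. Each camera call takes 0.05 s, during which the arm holds its last target. There are 200 camera calls.

### The job

Pack the planer's stripped gearbox in the plywood crate, heaviest part lowest and lightest on top: the iron housing flat on the crate's floor with its dowels up, the aluminium cover on it, fully home on both dowels with its boss up, and the plastic guard, open side down, over the boss and lying flat on the cover. Lower each part into place rather than dropping it, and leave everything else on the bench where it is.

Things in the scene. Friction and masses are not known exactly. Their poses are not given: they have to be found in the camera images.
- crate: Open-topped plywood crate fixed to the bench, outside 244 (x) by 168 (y) by 88 mm high; walls 10 mm, floor 9 mm thick: inside 224 by 148 mm, inner floor 9 mm above the origin. Finger-jointed corners, a dark hand slot in each short end. Origin: centre of the underside; x along its long side, z up.
- housing: Gearbox housing, bare dark cast iron, heaviest part (about 0.8 kg): open-topped hollow box 112 (x) by 56 (y) by 38 mm high, flat sides, plus an ear on each end (154 mm long in all). On each ear stands a steel dowel, 8 mm thick, 12 tall, upper 4.5 tapered, at x = +-66.5, y = 0 mm. Starts upright. Origin: centre of the underside; x along its length, z up. Same after a half turn about z.
- cover: Aluminium gearbox cover (about 0.24 kg): plate 8 mm thick with the housing's outline (154 by 56), a 10 mm hole for a dowel in each ear at x = +-66.5, y = 0. On its middle a flat-sided boss 36 (x) by 28 (y), top 22 mm above the underside, with a plug to 25. Starts flat, boss up. Origin: centre of the underside; x along its length, z up. Same after a half turn. Home, it lies on the housing's top.
- guard: Black plastic belt guard, lightest part (about 0.07 kg): an upside-down tray 104 (x) by 50 (y) by 24 mm high, walls and top 3 mm, open below (inside 98 by 44 by 21), louvres on top. Its rim lies on the cover's plate, between the dowels, with the boss inside. Starts open side down. Origin: centre of the underside (rim); x along its length, z up.
- pulley: Bystander: cast-iron V-belt pulley, 90 mm across, 22 mm thick, 30 mm high at the hub, lying among the gearbox parts. Origin: centre of the underside.
- bearing: Bystander: steel ball-bearing ring, 52 mm across, 15 mm high. Origin: centre of the underside.
- gear: Bystander: steel spur gear, 65 mm across, 28 mm high. Origin: centre of the underside.
- wrench: Bystander: steel wrench lying along its x. Origin: centre of the underside.
- screwdriver: Bystander: screwdriver with a wooden handle, lying along its x. Origin: centre of the underside.
- oil: Bystander: white plastic oil bottle with a black cap, 56 mm across, 150 mm high, upright. Origin: centre of the underside.
- screws: Bystander: small open steel tray of cap screws, 110 by 75 by 28 mm. Origin: centre of the underside.
- hammer: Bystander: hammer lying along its x. Origin: centre of the underside.

How it is judged (in metres and radians):
At the end, for the whole second after the job is handed in: Housing level on the crate floor, dowels up; cover home on both dowels (underside within 2.5 mm of the housing's top, centres within 3.5 mm), boss up; guard flat on the cover's plate over the boss, open side down (within 2.5 mm of the plate, centres within 25 mm); all at rest (z of housing in the frame of crate between 0.006 and 0.012 m and horizontal distance between housing and crate below 0.06 m and angle between housing's own z axis and vertical below 0.05 rad and z of cover in the frame of housing between 0.036 and 0.0405 m and horizontal distance between cover and housing below 0.0035 m and angle between the x axis of cover and the x axis of housing, either way round below 0.04 rad and angle between cover's own z axis and vertical below 0.06 rad and z of guard in the frame of cover between 0.006 and 0.0105 m and horizontal distance between guard and cover below 0.025 m and angle between guard's own z axis and vertical below 0.07 rad and linear speed of each of housing, cover, guard below 0.01 m/s); the robot touches nothing.
It fails at once if a gearbox part is dropped: it falls freely faster than 0.5 m/s (more than about 13 mm) ((linear speed of housing above 0.5 m/s and contact force between the fingers and housing below 0.05 N) or (linear speed of cover above 0.5 m/s and contact force between the fingers and cover below 0.05 N) or (linear speed of guard above 0.5 m/s and contact force between the fingers and guard below 0.05 N)).
It fails at once if a bystander is moved more than 25 mm (distance of any of pulley, bearing, gear, wrench, screwdriver, oil, screws, hammer from where it was at the start of the episode above 0.025 m).
It also fails if it takes over 72 s, if anything falls off the work surface, if the arm or the gripper's body presses on something with over 40 N, if the wrist force passes 120 N, or if a joint passes its speed limit or range.

## Working session

There is one attempt and no reset: what is moved stays moved. The work goes in short steps, Python scripts to look and compute and a tool call to move; the robot and the scene stay as the last step left them, time stands still between calls to the robot, and variables do not carry over. Pictures are saved under pics/ and viewed, at most 10 in all, crops included, and the job is handed in when it is done.

Besides the shell and the picture viewer there is one more tool, called in YAML: its name, and indented under it one key for each argument. servo_tool: Moves the arm, as the interface text tells. Its arguments: {"type":"object","properties":{"motion":{"type":"array"},"newtons":{"type":"number"}},"required":["motion"]}

```bash
mkdir -p pics
cat > h.py <<'E'
import numpy as np, cv2
from cell import manip
def shot(name):
    c=manip.camera(name); np.savez('%s.npz'%name,**c); return c
def load(name): return dict(np.load('%s.npz'%name))
def cloud(c):
    h,w=c['range_z'].shape; f=h/2/np.tan(np.radians(float(c['vfov']))/2)
    K=np.array([[f,0,c['cx']],[0,f,c['cy']],[0,0,1.]])
    u,v=np.meshgrid(np.arange(w),np.arange(h))
    xd=(u-c['cx'])/f; yd=(v-c['cy'])/f; x,y=xd.copy(),yd.copy()
    for _ in range(10):
        s=1+c['k1']*(x*x+y*y); x=xd/s; y=yd/s
    z=c['range_z']; P=np.stack([x*z,y*z,z],-1)@c['cam_to_world'][:3,:3].T+c['cam_to_world'][:3,3]
    P[z<=0]=np.nan
    return P
E
python3 - <<'E'
from h import *
for n in ['scene','side']:
    c=shot(n); print(n,c['vfov'],c['k1'],np.round(c['cam_to_world'],2).tolist())
    cv2.imwrite(f'pics/{n}0.png',cv2.resize(c['frame'][:,:,::-1],(800,600),interpolation=cv2.INTER_CUBIC))
print(manip.read_state())
E
```

```text
scene 45.57897273117397 -0.06505110342080947 [[0.62, 0.42, -0.66, 1672.69], [0.79, -0.34, 0.51, -827.25], [-0.01, -0.84, -0.54, 925.82], [0.0, 0.0, 0.0, 1.0]]
side 48.3322495247713 -0.1083240174958758 [[0.97, -0.19, 0.15, 390.49], [-0.24, -0.72, 0.65, -788.09], [-0.02, -0.66, -0.75, 979.4], [0.0, 0.0, 0.0, 1.0]]
{'clock': 0.1, 'joints': array([-6.66088150e-02,  3.00418311e-01,  1.52152369e+00,  1.21624144e-06,
        1.32069081e+00, -6.66287625e-02]), 'qd': array([-7.73221498e-04, -1.57260371e-03, -3.19635329e-03, -7.29349978e-04,
        6.63507062e-04,  1.38859217e-05]), 'effort': array([ 1.84928511e-03, -5.32644153e+01, -3.53284299e+01,  7.10431044e-02,
        2.34944851e-02, -7.30603051e-05]), 'eef_pos': array([5.49740248e+02, 9.89276259e-03, 1.81739575e+02]), 'eef_rot': array([-3.14055488e+00, -7.04286522e-05,  1.57081594e+00]), 'wrist_force': array([-0.42166231,  0.15558465,  0.84159689]), 'moment': array([-0.032491  ,  0.00747592,  0.02393262]), 'finger_force': 0.0, 'finger_gap': 93.86828354573674}
```

View pics/scene0.png

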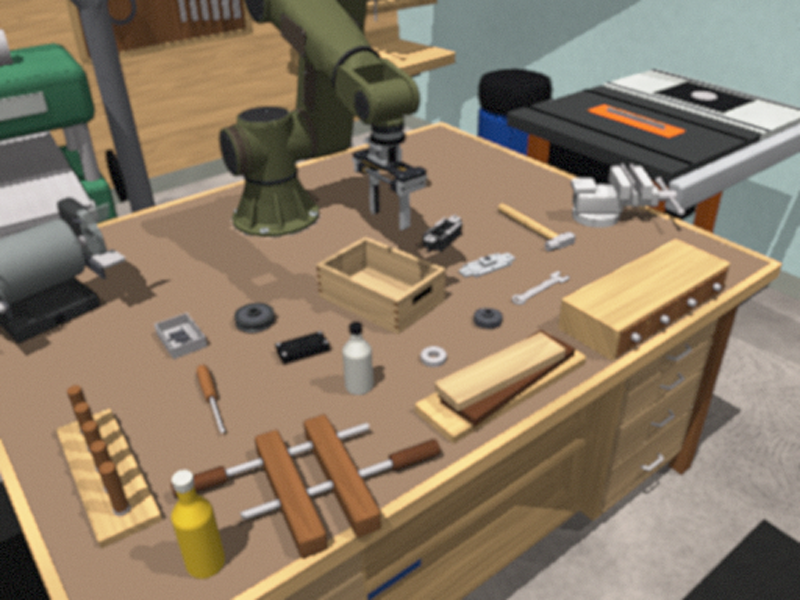

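View pics/side0.png

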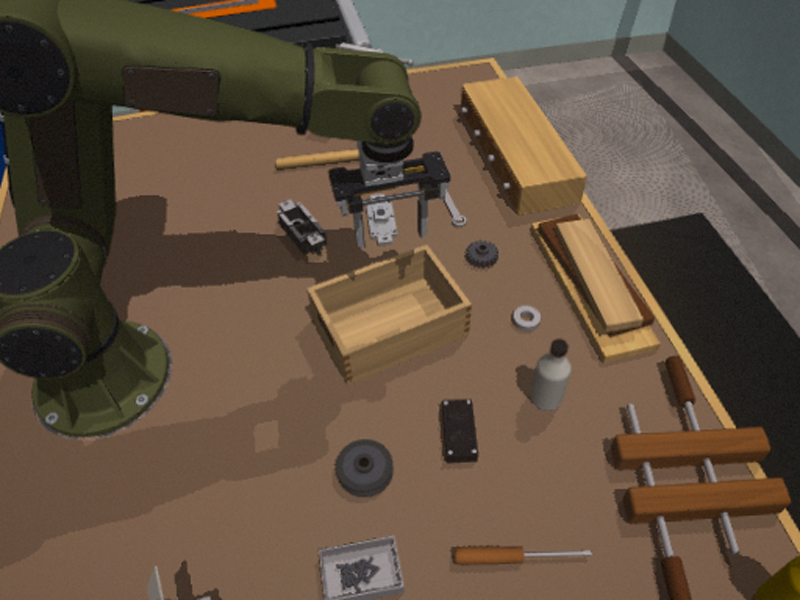

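The pictures show, in side-view pixels: housing (302,226), cover (382,215), crate (390,308), guard (459,430), with the bottle (548,375) near the guard. I'll measure these from the depth readings next.

Run:
```python
from h import *
cs={n:load(n) for n in ['side','scene']}
Q={n:cloud(c) for n,c in cs.items()}
s=.64
seeds={'side':{'housing':(302,226),'cover':(382,215),'guard':(459,430),'crate':(390,308),'pulley':(364,467),'oil':(548,375)}}
ctr={k:np.nanmean(Q['side'][int(v*s)-2:int(v*s)+3,int(u*s)-2:int(u*s)+3].reshape(-1,3),0) for k,(u,v) in seeds['side'].items()}
for n in Q:
    P=Q[n].reshape(-1,3); P=P[~np.isnan(P[:,0])]
    t=P[(abs(P[:,2])<6)&(P[:,0]>300)&(P[:,0]<900)&(abs(P[:,1])<400)]; print(n,'table z',np.median(t[:,2]))
    for k,(lo,hi,r) in {'housing':(30,42,110),'cover':(4,12,100),'guard':(18,30,75),'crate':(80,95,170),'pulley':(15,35,60),'oil':(20,110,40)}.items():
        m=(np.hypot(*(P[:,:2]-ctr[k][:2]).T)<r)&(P[:,2]>lo)&(P[:,2]<hi)
        if m.sum()<10: print(k,'few');continue
        (x,y),(w,h),a=cv2.minAreaRect(P[m][:,:2].astype(np.float32))
        print(n,k,m.sum(),'seed',ctr[k].round(),'c',round(x,1),round(y,1),'wh',round(w,1),round(h,1),'ang',round(a,1),'z',np.percentile(P[m][:,2],[5,50,95]).round(1))
# top-down raster
W=np.zeros((600,800,3),np.uint8); 
for n in ['scene','side']:
    P=Q[n]; m=~np.isnan(P[...,0])&(P[...,2]<170)&(P[...,2]>-5)
    p=P[m]; col=cs[n]['frame'][m][:,::-1]
    o=np.argsort(p[:,2]); p,col=p[o],col[o]
    r=(800-p[:,0]).astype(int); c=(400-p[:,1]).astype(int)
    k=(r>=1)&(r<599)&(c>=1)&(c<799)
    for q,g,cc in zip(r[k],c[k],col[k]): W[q-1:q+2,g-1:g+2]=cc
cv2.imwrite('pics/top.png',W)
```

```text
side table z -0.8076644162183584
side housing 311 seed [415. 274.  23.] c 413.4 268.7 wh 56.8 152.5 ang 19.7 z [31.5 36.7 39.8]
side cover 313 seed [586. 263.  22.] c 588.3 271.6 wh 160.0 64.0 ang 83.9 z [ 4.6  7.2 10.4]
side guard 726 seed [ 590. -277.   25.] c 594.4 -270.0 wh 106.9 50.5 ang 78.1 z [20.6 24.2 27.5]
side crate 1051 seed [544.  16.   8.] c 534.8 -20.7 wh 246.3 174.5 ang 12.1 z [81.1 86.2 89.3]
side pulley 952 seed [ 428. -302.   29.] c 430.2 -294.8 wh 89.6 86.1 ang 75.6 z [18.5 21.8 29.4]
side oil 530 seed [ 742. -256.   95.] c 754.7 -245.9 wh 44.9 51.7 ang 25.5 z [ 26.5  77.3 107.3]
scene table z -0.39073142909705894
scene housing 182 seed [415. 274.  23.] c 412.2 269.8 wh 62.1 157.7 ang 19.7 z [31.2 36.4 40.2]
scene cover 223 seed [586. 263.  22.] c 603.9 267.9 wh 164.4 144.8 ang 85.6 z [ 4.4  7.5 10.9]
scene guard 319 seed [ 590. -277.   25.] c 595.6 -270.4 wh 102.2 57.6 ang 77.6 z [19.9 24.  27.7]
scene crate 587 seed [544.  16.   8.] c 534.1 -23.0 wh 252.6 181.8 ang 12.6 z [80.8 86.3 90.3]
scene pulley 315 seed [ 428. -302.   29.] c 430.2 -294.4 wh 87.1 92.5 ang 60.1 z [18.5 22.4 29.4]
scene oil 265 seed [ 742. -256.   95.] c 764.0 -255.4 wh 43.9 35.5 ang 44.8 z [ 24.5  74.2 107.3]
```

View pics/top.png

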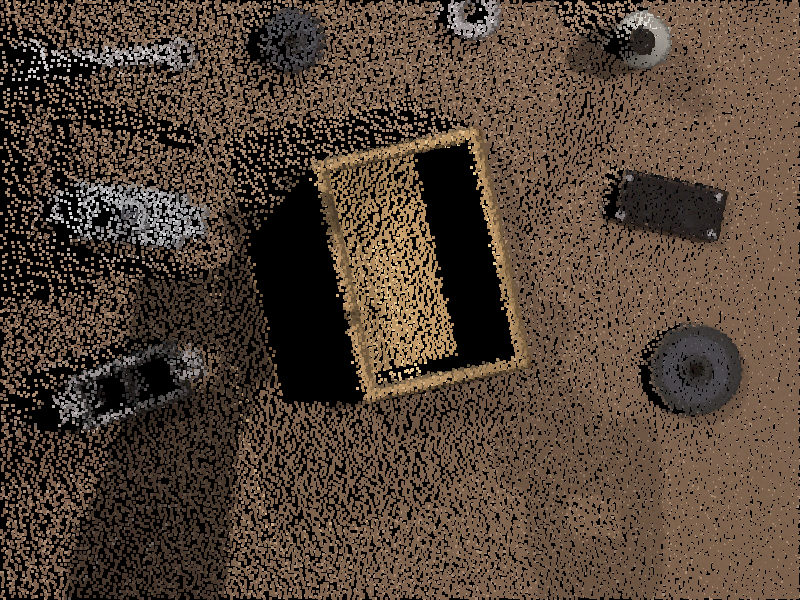

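Top-down map: crate centre (535,-21), yaw 12°. Housing (413,269), long axis -70°. Cover (588,270), axis 84°. Guard (594,-270), axis 78°. The fitted sizes match the stated ones. I'll move over the housing and look with the wrist camera.

servo_tool:
  motion:
    - [[-0.274,0.538,0.06,0,0,0.109,0],[-0.274,0.538,0.06,0,0,0.109,0],[-0.274,0.538,0.06,0,0,0.109,0],[-0.274,0.538,0.06,0,0,0.109,0],[-0.274,0.538,0.06,0,0,0.109,0],[-0.274,0.538,0.06,0,0,0.109,0],[-0.274,0.538,0.06,0,0,0.109,0],[-0.274,0.538,0.06,0,0,0.109,0],[-0.274,0.538,0.06,0,0,0.109,0],[-0.274,0.538,0.06,0,0,0.109,0]]
  newtons: 60

```text
clock: 1.1
eef_pos: [413.6, 267.9, 212.0]
eef_rot: [-3.141, 0.0, 1.911]
wrist_force: [0.6, 0.2, -0.7]
finger_gap: 94.3
finger_force: 0.0
```

Run:
```python
from h import *
c=shot('wrist'); st=manip.read_state(); print(st['eef_pos'],st['eef_rot'],st['clock'],c['vfov'],c['cam_to_world'].round(2))
P=cloud(c); p=P[~np.isnan(P[...,0])]
t=p[abs(p[:,2])<6]; print('table',np.median(t[:,2]))
m=(p[:,2]>30)&(p[:,2]<42)&(np.hypot(*(p[:,:2]-[413,269]).T)<110); print(m.sum(),cv2.minAreaRect(p[m][:,:2].astype(np.float32)),np.median(p[m][:,2]))
cv2.imwrite('pics/w1.png',cv2.resize(c['frame'][:,:,::-1],(800,600)))
```

```text
[413.56829462 267.95424766 212.05139393] [-3.14125629e+00  1.22150283e-04  1.91137597e+00] 1.15 58.515667187028676 [[ 9.4000e-01  3.2000e-01  9.0000e-02  3.8730e+02]
 [ 3.3000e-01 -9.1000e-01 -2.6000e-01  3.4236e+02]
 [-0.0000e+00  2.7000e-01 -9.6000e-01  4.1535e+02]
 [ 0.0000e+00  0.0000e+00  0.0000e+00  1.0000e+00]]
table 0.9923599257856495
3367 ((412.1430969238281, 272.55364990234375), (56.09779357910156, 153.48057556152344), 19.497285842895508) 38.96279233808281
```

View pics/w1.png

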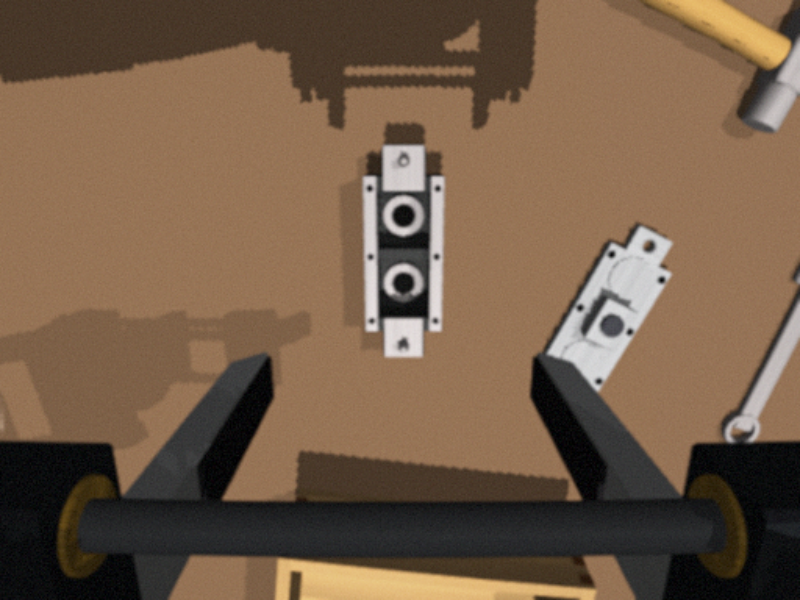

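Wrist view: the housing lies centred between the fingers at about (404,250), dowels at (403,160) and (403,345). Its pose (412,272.5), 19.5° agrees with the other views. I'll grasp it.

servo_tool:
  motion:
    - [[-0.003,0.009,-0.09,0,0,0,0],[-0.003,0.009,-0.18,0,0,0,0],[-0.003,0.009,-0.27,0,0,0,0],[-0.003,0.009,-0.35,0,0,0,0],[-0.003,0.009,-0.39,0,0,0,0],[-0.003,0.009,-0.4,0,0,0,0],[-0.003,0.009,-0.4,0,0,0,0.8],[-0.003,0.009,-0.4,0,0,0,0.8],[-0.003,0.009,-0.4,0,0,0,0.8],[-0.003,0.009,-0.4,0,0,0,0.8]]
  newtons: 60

```text
clock: 2.15
eef_pos: [412.0, 273.7, 13.2]
eef_rot: [3.14, -0.0, 1.913]
wrist_force: [0.4, -0.2, 0.5]
finger_gap: 65.3
finger_force: 0.0
```

servo_tool:
  motion:
    - [[0,0,0,0,0,0,0.8],[0,0,0,0,0,0,0.8],[0,0,0,0,0,0,0.8],[0,0,0,0,0,0,0.8]]

```text
clock: 2.55
eef_pos: [411.9, 273.7, 12.8]
eef_rot: [3.141, -0.0, 1.913]
wrist_force: [-0.2, -0.4, 6.5]
finger_gap: 54.0
finger_force: 60.0
```

servo_tool:
  motion:
    - [[0,0,0.02,0,0,0,0.8],[0,0,0.06,0,0,0,0.8],[0,0,0.12,0,0,0,0.8],[0,0,0.2,0,0,0,0.8],[0,0,0.28,0,0,0,0.8],[0,0,0.36,0,0,0,0.8],[0,0,0.38,0,0,0,0.8],[0,0,0.38,0,0,0,0.8]]

```text
clock: 3.35
eef_pos: [411.5, 273.5, 202.4]
eef_rot: [3.141, -0.0, 1.913]
wrist_force: [0.2, -0.4, -7.7]
finger_gap: 53.8
finger_force: 60.0
```

servo_tool:
  motion:
    - [[0.008,-0.02,0,0,0,-0.02,0.8],[0.025,-0.06,0,0,0,-0.06,0.8],[0.05,-0.12,0,0,0,-0.105,0.8],[0.075,-0.18,0,0,0,-0.15,0.8],[0.1,-0.24,0,0,0,-0.195,0.8],[0.125,-0.3,0,0,0,-0.24,0.8],[0.15,-0.36,0,0,0,-0.285,0.8],[0.175,-0.42,0,0,0,-0.33,0.8],[0.2,-0.48,0,0,0,-0.375,0.8],[0.223,-0.535,0,0,0,-0.42,0.8]]

```text
clock: 4.35
eef_pos: [522.2, 4.6, 199.0]
eef_rot: [-3.139, 0.004, 0.588]
wrist_force: [0.8, 0.1, -6.7]
finger_gap: 53.6
finger_force: 60.0
```

servo_tool:
  motion:
    - [[0.013,-0.03,0,0,0,-0.042,0.8],[0.023,-0.05,0,0,0,-0.08,0.8],[0.023,-0.054,0,0,0,-0.11,0.8],[0.023,-0.054,0,0,0,-0.121,0.8],[0.023,-0.054,0,0,0,-0.121,0.8],[0.023,-0.054,0,0,0,-0.121,0.8]]

```text
clock: 4.95
eef_pos: [533.8, -20.9, 200.3]
eef_rot: [-3.141, 0.003, 0.215]
wrist_force: [0.2, 0.1, -7.4]
finger_gap: 53.4
finger_force: 60.0
```

Run:
```python
from h import *
c=shot('wrist'); st=manip.read_state(); print(st['eef_pos'],st['eef_rot'],st['joints'])
P=cloud(c); p=P[~np.isnan(P[...,0])]
for lo,hi,r in [(80,94,170),(205,245,110)]:
    m=(p[:,2]>lo)&(p[:,2]<hi)&(np.hypot(*(p[:,:2]-[535,-21]).T)<r); print(m.sum(),cv2.minAreaRect(p[m][:,:2].astype(np.float32)) if m.sum()>9 else 0,np.median(p[m][:,2]))
cv2.imwrite('pics/w2.png',cv2.resize(c['frame'][:,:,::-1],(800,600)))
```

```text
[533.99262018 -20.86269669 200.7891804 ] [-3.14082945e+00  2.15305686e-03  2.14920642e-01] [-1.07613890e-01  2.52436684e-01  1.53779943e+00  4.23859461e-05
  1.35364049e+00  1.24825344e+00]
7645 ((534.764404296875, -20.208534240722656), (243.80816650390625, 168.73544311523438), 12.503950119018555) 88.83523237813876
14414 ((539.0606689453125, -19.714176177978516), (145.27105712890625, 75.80278015136719), 2.1905760765075684) 226.18892831821617
```

View pics/w2.png

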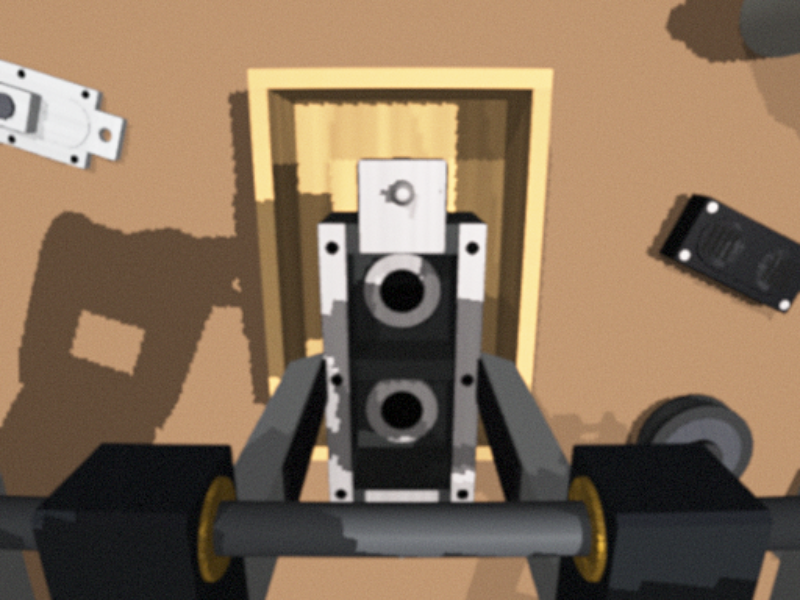

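Wrist view: the housing is held square over the crate (dowel at (400,192)), and the crate rim is symmetric at columns 250–550. Next I lower it.

servo_tool:
  motion:
    - [[0,0,-0.04,0,0,0,0.8],[0,0,-0.1,0,0,0,0.8],[0,0,-0.16,0,0,0,0.8],[0,0,-0.22,0,0,0,0.8],[0,0,-0.28,0,0,0,0.8],[0,0,-0.32,0,0,0,0.8],[0,0,-0.34,0,0,0,0.8],[0,0,-0.35,0,0,0,0.8],[0,0,-0.355,0,0,0,0.8],[0,0,-0.355,0,0,0,0.8]]

```text
clock: 6.0
eef_pos: [534.9, -21.0, 25.3]
eef_rot: [3.141, -0.001, 0.214]
wrist_force: [-0.3, -0.3, -6.7]
finger_gap: 53.7
finger_force: 60.0
```

servo_tool:
  motion:
    - [[0,0,-0.003,0,0,0,0.8],[0,0,-0.005,0,0,0,0.8],[0,0,-0.005,0,0,0,0.8]]

```text
clock: 6.3
eef_pos: [534.6, -21.0, 22.4]
eef_rot: [3.141, -0.0, 0.214]
wrist_force: [-0.4, 0.4, -7.2]
finger_gap: 53.4
finger_force: 60.0
```

servo_tool:
  motion:
    - [[0,0,-0.002,0,0,0,0.8],[0,0,-0.003,0,0,0,0.8],[0,0,-0.003,0,0,0,0.8]]

```text
clock: 6.6
eef_pos: [534.8, -21.0, 21.8]
eef_rot: [3.141, -0.001, 0.214]
wrist_force: [-5.0, 0.0, 5.5]
finger_gap: 53.6
finger_force: 60.0
```

servo_tool:
  motion:
    - [[0,0,0,0,0,0,0],[0,0,0,0,0,0,0],[0,0,0,0,0,0,0],[0,0,0,0,0,0,0],[0,0,0.09,0,0,0,0],[0,0,0.18,0,0,0,0],[0,0,0.27,0,0,0,0],[0,0,0.36,0,0,0,0],[0,0,0.36,0,0,0,0],[0,0,0.36,0,0,0,0]]

```text
clock: 7.6
eef_pos: [534.7, -21.0, 201.1]
eef_rot: [3.141, -0.001, 0.214]
wrist_force: [0.5, 0.1, -0.3]
finger_gap: 94.0
finger_force: 0.0
```

```bash
cat >> h.py <<'E'
def tool(c,P,lo,hi,st):
    """min-area rect of the points in a world height band near the tool"""
    p=P[~np.isnan(P[...,0])]
    return p[(p[:,2]>lo)&(p[:,2]<hi)]
def pix(c,u,v):
    return cloud(c)[int(round(v*.64)),int(round(u*.64))]
E
python3 - <<'E'
from h import *
c=shot('wrist'); st=manip.read_state(); print(st['eef_pos'],st['eef_rot'],st['clock'])
P=cloud(c); p=P[~np.isnan(P[...,0])]
for lo,hi in [(42,52),(53,62)]:
    m=(p[:,2]>lo)&(p[:,2]<hi)&(np.hypot(*(p[:,:2]-[535,-21]).T)<100)
    q=p[m]; print(m.sum(),cv2.minAreaRect(q[:,:2].astype(np.float32)),np.median(q[:,2]))
    if lo==53:
        for s in (1,-1):
            k=(q[:,:2]-[535,-21])@[.977,.213]*s>0; print('dowel',q[k].mean(0),k.sum())
cv2.imwrite('pics/w3.png',cv2.resize(c['frame'][:,:,::-1],(800,600)))
E
```

```text
[534.14296889 -20.988009   199.87628965] [-3.14129052e+00  9.51549939e-04  2.13631862e-01] 7.65
3966 ((534.0457153320312, -20.301856994628906), (153.21893310546875, 148.420654296875), 12.281172752380371) 48.09925670222219
550 ((533.8482055664062, -20.229904174804688), (140.1775665283203, 148.42494201660156), 12.198763847351074) 57.661332077849835
dowel [572.91617894 -11.05776905  57.57879225] 302
dowel [496.61307705 -27.4076349   57.61443852] 248
```

View pics/w3.png

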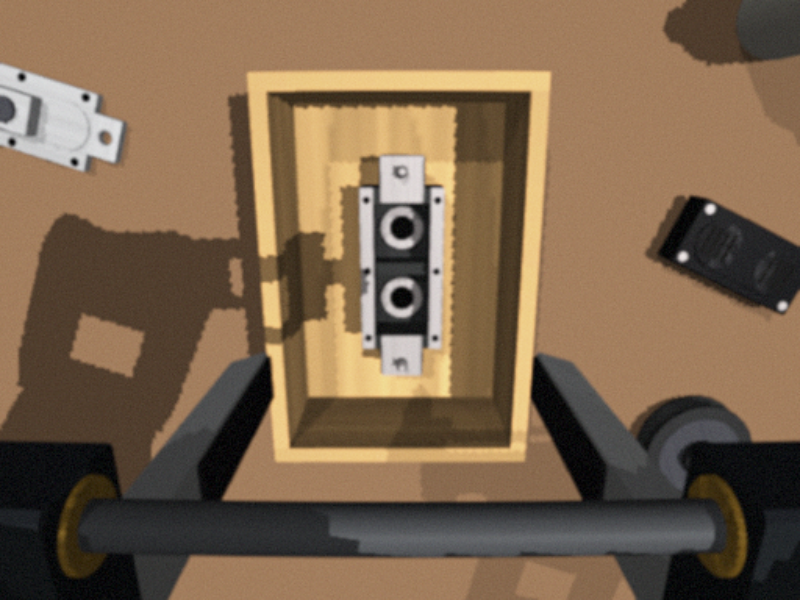

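Wrist view: the housing sits upright in the crate at (402,265), dowels at (400,172) and (400,362). Next I move over the cover.

servo_tool:
  motion:
    - [[0.107,0.582,0,0,0,0.398,0],[0.107,0.582,0,0,0,0.398,0],[0.107,0.582,0,0,0,0.398,0],[0.107,0.582,0,0,0,0.398,0],[0.107,0.582,-0.04,0,0,0.398,0],[0.107,0.582,-0.078,0,0,0.398,0],[0.107,0.582,-0.078,0,0,0.398,0],[0.107,0.582,-0.078,0,0,0.398,0],[0.107,0.582,-0.078,0,0,0.398,0],[0.107,0.582,-0.078,0,0,0.398,0]]
  newtons: 40

```text
clock: 8.65
eef_pos: [587.4, 269.9, 159.6]
eef_rot: [-3.139, 0.001, 1.465]
wrist_force: [0.2, 0.2, 0.4]
finger_gap: 94.0
finger_force: 0.0
```

```bash
cat > rect.py <<'E'
from h import *
def rect(c,st,ctr,zlo,zhi,ang,hx=90,hy=36):
    P=cloud(c); p=P[~np.isnan(P[...,0])]; a=np.radians(ang); d=p[:,:2]-ctr
    x=d@[np.cos(a),np.sin(a)]; y=d@[-np.sin(a),np.cos(a)]
    m=(p[:,2]>zlo)&(p[:,2]<zhi)&(abs(x)<hx)&(abs(y)<hy)
    (cx,cy),wh,an=cv2.minAreaRect(p[m][:,:2].astype(np.float32)); pos=st['eef_pos']; yaw=st['eef_rot'][2]
    t=np.array([cx-pos[0],cy-pos[1]]); X=np.array([np.cos(yaw),np.sin(yaw)]); Y=np.array([np.sin(yaw),-np.cos(yaw)])
    print(m.sum(),'c',round(cx,1),round(cy,1),'wh',np.round(wh,1),'ang',round(an,2),'z',np.median(p[m][:,2]).round(1),'| tool yaw deg',np.degrees(yaw).round(2),'offset tool x,y',(t@X).round(2),(t@Y).round(2),'tcp',pos.round(1))
E
python3 - <<'E'
from rect import *
# housing from the previous picture (tcp 534.1,-21,199.9)
st0=dict(eef_pos=np.array([534.4,-21.0,200.]),eef_rot=np.array([3.14,0,.2137]))
rect(load('wrist'),st0,(534,-20.5),44,52,12.3)
c=shot('wrist'); st=manip.read_state()
rect(c,st,(588,270),4.5,13,84)
rect(c,st,(588,270),17,24,84,30,25)
E
```

```text
3439 c 534.3 -21.3 wh [153.2  56.1] ang 12.09 z 48.1 | tool yaw deg 12.24 offset tool x,y -0.17 0.29 tcp [534.4 -21.  200. ]
5542 c 583.7 273.2 wh [154.6  56.2] ang 83.75 z 9.3 | tool yaw deg 83.8 offset tool x,y 2.94 -4.17 tcp [587.5 269.8 160. ]
671 c 583.8 273.5 wh [35.6 27.9] ang 84.02 z 22.9 | tool yaw deg 83.8 offset tool x,y 3.28 -4.11 tcp [587.5 269.8 160. ]
```

servo_tool:
  motion:
    - [[-0.0075,0.007,-0.08,0,0,0,0],[-0.0075,0.007,-0.16,0,0,0,0],[-0.0075,0.007,-0.23,0,0,0,0],[-0.0075,0.007,-0.27,0,0,0,0],[-0.0075,0.007,-0.29,0,0,0,0.3],[-0.0075,0.007,-0.298,0,0,0,0.5],[-0.0075,0.007,-0.298,0,0,0,0.5],[-0.0075,0.007,-0.298,0,0,0,0.5],[-0.0075,0.007,-0.298,0,0,0,0.5],[-0.0075,0.007,-0.298,0,0,0,0.5]]

```text
clock: 9.7
eef_pos: [584.6, 273.6, 13.5]
eef_rot: [3.141, -0.001, 1.464]
wrist_force: [0.5, 0.1, 0.6]
finger_gap: 50.0
finger_force: 0.0
```

servo_tool:
  motion:
    - [[-0.001,-0.001,-0.005,0,0,0,0.5],[-0.001,-0.001,-0.005,0,0,0,0.5],[-0.001,-0.001,-0.005,0,0,0,0.9],[-0.001,-0.001,-0.005,0,0,0,0.9],[-0.001,-0.001,-0.005,0,0,0,0.9],[-0.001,-0.001,-0.005,0,0,0,0.9],[-0.001,-0.001,-0.005,0,0,0,0.9],[-0.001,-0.001,-0.005,0,0,0,0.9],[-0.001,-0.001,-0.005,0,0,0,0.9]]

```text
clock: 10.6
eef_pos: [583.7, 273.0, 10.2]
eef_rot: [-3.142, 0.0, 1.464]
wrist_force: [0.2, 0.4, -0.1]
finger_gap: 9.5
finger_force: 0.0
```

Run:
```python
from h import *
c=shot('wrist'); s=shot('side')
f=cv2.resize(c['frame'][:,:,::-1],(400,300)); g=cv2.resize(s['frame'][90:240,150:350,::-1],(400,300),interpolation=cv2.INTER_CUBIC)
cv2.imwrite('pics/w4.png',np.hstack([f,g])); print(manip.read_state())
```

```text
{'clock': 10.7, 'joints': array([ 3.80591968e-01,  6.82433506e-01,  1.37733062e+00, -5.53218174e-06,
        1.08184724e+00,  4.87410395e-01]), 'qd': array([ 0.00072512,  0.00143813, -0.00048821, -0.00060136, -0.00150679,
       -0.00210489]), 'effort': array([-1.54977559e-03, -6.95118284e+01, -3.13611388e+01,  6.45144400e-02,
       -1.99314166e-02, -1.50664846e-04]), 'eef_pos': array([583.747779  , 272.97628162,  10.25659434]), 'eef_rot': array([-3.14157841e+00,  1.30779476e-05,  1.46398050e+00]), 'wrist_force': array([-0.13165608,  0.62830248, -0.20690943]), 'moment': array([-0.00513227, -0.03326186,  0.02986823]), 'finger_force': 0.0, 'finger_gap': 9.366254132213719}
```

View pics/w4.png

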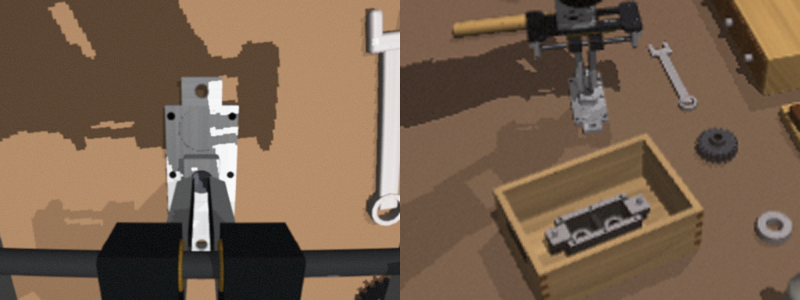

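Fingers appear to be above or around the boss with no contact. I'll check the finger and boss geometry from the depth readings.

Run:
```python
from rect import *
for n in ['wrist','side']:
    P=cloud(load(n)); p=P[~np.isnan(P[...,0])]; yaw=1.464
    d=p[:,:2]-[583.75,273]; x=d@[np.cos(yaw),np.sin(yaw)]; y=d@[np.sin(yaw),-np.cos(yaw)]
    m=(abs(x)<25)&(abs(y)<35)&(p[:,2]<90)&(p[:,2]>5)
    q=np.c_[x,y,p[:,2]][m]; print(n,len(q))
    for xl in range(-25,25,5):
        k=(q[:,0]>=xl)&(q[:,0]<xl+5); s=q[k]; s=s[np.argsort(s[:,1])]
        print(xl,[tuple(r) for r in s[::max(1,len(s)//14)][:,1:].round().astype(int).tolist()])
```

```text
wrist 7542
-25 [(-28, 9), (-27, 9), (-26, 9), (-26, 9), (-25, 9), (-4, 11), (-2, 10), (-1, 11), (2, 11), (5, 10), (25, 8), (25, 8), (26, 9), (26, 9), (27, 9), (28, 9)]
-20 [(-27, 9), (-27, 9), (-26, 8), (-25, 9), (-23, 8), (-4, 23), (-2, 24), (0, 23), (2, 23), (4, 23), (24, 9), (25, 10), (26, 9), (27, 10), (28, 9)]
-15 [(-28, 8), (-26, 9), (-25, 8), (-23, 10), (-4, 22), (-3, 23), (-2, 23), (0, 24), (1, 23), (3, 24), (4, 24), (23, 9), (24, 8), (26, 9), (27, 9)]
-10 [(-28, 9), (-26, 9), (-24, 10), (-22, 9), (-5, 40), (-5, 23), (-2, 26), (0, 25), (2, 24), (4, 25), (5, 78), (21, 9), (23, 9), (25, 9), (27, 9)]
-5 [(-28, 8), (-25, 9), (-22, 8), (-19, 10), (-16, 9), (-5, 90), (-3, 27), (0, 26), (2, 26), (5, 40), (15, 9), (19, 9), (22, 10), (24, 9), (28, 9)]
0 [(-28, 9), (-24, 10), (-21, 9), (-17, 9), (-12, 24), (-5, 60), (-3, 26), (0, 26), (3, 26), (5, 75), (13, 24), (18, 9), (21, 9), (25, 10), (28, 9)]
5 [(-28, 9), (-16, 88), (-14, 75), (-12, 43), (-10, 89), (-8, 88), (-6, 41), (0, 26), (6, 35), (8, 80), (10, 48), (11, 22), (14, 81), (16, 65), (27, 10)]
10 [(-28, 8), (-24, 9), (-19, 8), (-
[... 1108 characters left out ...]
76), (26, 8)]
-5 [(-24, 7), (-24, 10), (-17, 84), (-14, 7), (-14, 11), (-10, 19), (-10, 22), (-7, 23), (-7, 16), (-5, 63), (-4, 76), (-3, 27), (3, 23), (5, 56), (5, 65), (7, 25), (10, 21), (14, 25), (17, 8), (20, 7), (20, 8), (23, 6), (24, 8), (27, 8)]
0 [(-20, 7), (-17, 6), (-16, 75), (-13, 15), (-13, 18), (-13, 22), (-9, 21), (1, 23), (1, 24), (4, 20), (5, 43), (11, 21), (21, 8), (24, 7), (27, 9), (28, 11)]
5 [(-26, 5), (-17, 7), (-16, 67), (-16, 12), (-13, 5), (-2, 23), (-2, 24), (5, 22), (6, 43), (15, 21), (18, 9)]
10 [(-19, 7), (2, 21), (18, 10), (25, 6)]
15 [(-22, 7), (-19, 6), (-18, 10), (6, 18), (19, 8), (22, 6), (23, 8), (26, 9)]
20 [(-25, 7), (-22, 8), (-21, 10), (-15, 6), (27, 8)]
```

Run:
```python
from rect import *
for n in ['wrist','side']:
    P=cloud(load(n)); p=P[~np.isnan(P[...,0])]; yaw=1.464
    d=p[:,:2]-[583.75,273]; x=d@[np.cos(yaw),np.sin(yaw)]; y=d@[np.sin(yaw),-np.cos(yaw)]
    q=np.c_[x,y,p[:,2]]
    for s in (-1,1):
        k=(abs(x)<22)&(y*s>4)&(y*s<22)&(p[:,2]>27.5)&(p[:,2]<120); r=q[k]; r=r[np.argsort(r[:,2])]
        print(n,s,len(r),r[:12].round(0).astype(int).tolist(), np.histogram(r[:,2],np.arange(25,100,5))[0])
        print('  x range',np.percentile(r[:,0],[2,98]).round(1),'y',np.percentile(r[:,1],[2,98]).round(1))
```

```text
wrist -1 1996 [[-6, -4, 28], [8, -7, 34], [7, -5, 34], [8, -7, 34], [7, -5, 35], [7, -6, 35], [9, -8, 36], [8, -7, 36], [9, -8, 36], [8, -6, 36], [9, -7, 36], [7, -5, 36]] [  1   4  60  79  82  97 121 128 120 140 171 164 190 202]
  x range [-5.6  9.5] y [-16.4  -4.8]
wrist 1 2040 [[7, 5, 35], [7, 6, 35], [8, 5, 35], [9, 8, 35], [9, 7, 35], [7, 5, 35], [9, 6, 36], [9, 7, 36], [9, 8, 36], [9, 8, 36], [9, 9, 36], [9, 10, 36]] [  0   3  55  82  83 102 120 121 123 145 176 165 199 207]
  x range [-5.3  9.5] y [ 4.6 16.5]
side -1 77 [[-11, -7, 34], [-8, -6, 36], [-7, -13, 36], [-12, -10, 40], [-9, -6, 41], [-9, -13, 42], [-10, -16, 44], [-13, -10, 45], [-8, -9, 45], [-9, -6, 45], [-10, -13, 47], [-6, -16, 49]] [0 1 3 3 5 5 6 3 6 5 7 5 3 5]
  x range [-15.1   0.2] y [-16.6  -4.4]
side 1 76 [[-11, 10, 36], [-11, 7, 37], [-8, 10, 38], [-9, 14, 39], [-12, 7, 42], [2, 5, 43], [7, 6, 43], [-8, 7, 43], [-9, 10, 43], [-10, 17, 47], [-9, 7, 48], [-15, 13, 48]] [0 0 4 5 6 3 5 5 6 4 4 4 4 5]
  x range [-14.6  -0.2] y [ 5.  16.8]
```

The depth readings show the visible finger ends at z≈34.5 while the state says TCP 10.2, so the fingers end about 24 mm behind the reported TCP. They closed above the boss. I'll open, go lower in steps, and re-measure the finger ends.

servo_tool:
  motion:
    - [[0,0,0,0,0,0,0.4],[0,0,0,0,0,0,0.4],[0,0,0,0,0,0,0.4],[0,0,0,0,0,0,0.4],[0,0,-0.01,0,0,0,0.4],[0,0,-0.02,0,0,0,0.4],[0,0,-0.028,0,0,0,0.4],[0,0,-0.035,0,0,0,0.4],[0,0,-0.035,0,0,0,0.4]]

```text
clock: 11.6
eef_pos: [583.4, 272.9, -8.0]
eef_rot: [-3.141, 0.0, 1.464]
wrist_force: [0.0, 0.5, 0.2]
finger_gap: 56.4
finger_force: 0.0
```

Run:
```python
from rect import *
for n in ['wrist','side']:
    P=cloud(shot(n)); st=manip.read_state(); yaw=st['eef_rot'][2]; p=P[~np.isnan(P[...,0])]
    d=p[:,:2]-st['eef_pos'][:2]; x=d@[np.cos(yaw),np.sin(yaw)]; y=d@[np.sin(yaw),-np.cos(yaw)]
    q=np.c_[x,y,p[:,2]]; print(n,st['eef_pos'],st['finger_gap'])
    for s in (-1,1):
        k=(abs(x)<16)&(y*s>23)&(y*s<48)&(p[:,2]>11)&(p[:,2]<120); r=q[k]; r=r[np.argsort(r[:,2])]
        print(s,len(r),r[:14].round(0).astype(int).tolist(),'y',np.percentile(r[:,1],[2,98]).round(1))
```

```text
wrist [583.5992974  272.95086459  -7.59197919] 56.160061351759644
-1 4269 [[-12, -27, 11], [-6, -29, 16], [7, -30, 17], [6, -29, 17], [4, -29, 17], [9, -30, 17], [7, -29, 17], [7, -29, 17], [6, -29, 17], [9, -32, 17], [-8, -28, 17], [-9, -28, 17], [-7, -28, 17], [4, -29, 17]] y [-39.7 -27.9]
1 4277 [[8, 31, 16], [-8, 28, 16], [-9, 28, 16], [-5, 28, 16], [7, 28, 17], [9, 31, 17], [7, 28, 17], [7, 29, 17], [7, 29, 17], [6, 28, 17], [8, 32, 17], [2, 28, 17], [9, 30, 17], [6, 28, 17]] y [28.  39.7]
side [583.74414643 273.02326173  -7.2988309 ] 56.506823828738966
-1 71 [[-11, -31, 15], [-9, -34, 19], [-10, -31, 19], [-9, -31, 22], [-12, -37, 26], [-13, -34, 26], [-9, -30, 27], [-10, -34, 28], [-6, -33, 29], [-11, -37, 30], [-10, -30, 32], [-8, -40, 32], [-7, -36, 34], [-8, -30, 34]] y [-40.3 -28.4]
1 87 [[-9, 30, 18], [-12, 33, 20], [-9, 40, 21], [-9, 36, 22], [-11, 33, 24], [-11, 30, 25], [-6, 30, 25], [-11, 40, 28], [-10, 33, 28], [-9, 33, 31], [-9, 37, 31], [6, 29, 32], [-11, 40, 32], [-9, 40, 35]] y [28.7 41. ]
```

The finger ends are confirmed about 23.5 mm above the reported TCP. I'll go down 5.5 mm more and close on the boss.

servo_tool:
  motion:
    - [[0,0,-0.006,0,0,0,0.4],[0,0,-0.011,0,0,0,0.4],[0,0,-0.011,0,0,0,0.8],[0,0,-0.011,0,0,0,0.8],[0,0,-0.011,0,0,0,0.8],[0,0,-0.011,0,0,0,0.8],[0,0,-0.011,0,0,0,0.8]]

```text
clock: 12.4
eef_pos: [583.8, 273.0, -12.6]
eef_rot: [3.141, -0.0, 1.464]
wrist_force: [1.2, 0.2, 1.2]
finger_gap: 27.9
finger_force: 40.0
```

servo_tool:
  motion:
    - [[0,0,0.02,0,0,0,0.8],[0,0,0.06,0,0,0,0.8],[0,0,0.12,0,0,0,0.8],[0,0,0.2,0,0,0,0.8],[0,0,0.28,0,0,0,0.8],[0,0,0.34,0,0,0,0.8],[0,0,0.36,0,0,0,0.8],[0,0,0.36,0,0,0,0.8]]

```text
clock: 13.2
eef_pos: [584.0, 273.1, 168.3]
eef_rot: [3.14, -0.001, 1.464]
wrist_force: [0.6, 0.0, -2.8]
finger_gap: 27.7
finger_force: 40.0
```

servo_tool:
  motion:
    - [[-0.004,-0.02,0,0,0,-0.014,0.8],[-0.01,-0.06,0,0,0,-0.04,0.8],[-0.02,-0.12,0,0,0,-0.08,0.8],[-0.034,-0.2,0,0,0,-0.12,0.8],[-0.047,-0.28,0,0,0,-0.165,0.8],[-0.06,-0.36,0,0,0,-0.21,0.8],[-0.074,-0.44,0,0,0,-0.255,0.8],[-0.087,-0.52,0,0,0,-0.3,0.8],[-0.096,-0.57,0,0,0,-0.345,0.8],[-0.099,-0.589,0,0,0,-0.385,0.8]]

```text
clock: 14.2
eef_pos: [532.9, -23.7, 165.1]
eef_rot: [-3.141, 0.003, 0.246]
wrist_force: [-0.6, 0.6, -2.6]
finger_gap: 27.4
finger_force: 40.0
```

servo_tool:
  motion:
    - [[0,0,-0.05,0,0,-0.0136,0.8],[0,0,-0.1,0,0,-0.0136,0.8],[0,0,-0.14,0,0,-0.0136,0.8],[0,0,-0.16,0,0,-0.0136,0.8],[0,0,-0.16,0,0,-0.0136,0.8],[0,0,-0.16,0,0,-0.0136,0.8],[0,0,-0.16,0,0,-0.0136,0.8]]

```text
clock: 14.9
eef_pos: [534.7, -21.5, 88.1]
eef_rot: [3.141, -0.001, 0.212]
wrist_force: [0.2, -0.0, -2.3]
finger_gap: 27.3
finger_force: 40.0
```

Run:
```python
from rect import *
c=shot('wrist'); st=manip.read_state(); z=st['eef_pos'][2]; print(st['eef_pos'],st['eef_rot'])
rect(c,st,st['eef_pos'][:2],z+12.6+4,z+12.6+13,12.1)
rect(c,st,st['eef_pos'][:2],44,52,12.1)
f=c['frame'][50:250,156:356,::-1]
cv2.imwrite('pics/w5.png',cv2.resize(f,(600,600),interpolation=cv2.INTER_CUBIC))
```

```text
[534.66586818 -21.51005525  88.07861767] [ 3.14114677e+00 -1.31761164e-03  2.11827655e-01]
12909 c 545.5 -19.4 wh [133.3  56.2] ang 11.98 z 110.2 | tool yaw deg 12.14 offset tool x,y 11.06 0.26 tcp [534.7 -21.5  88.1]
321 c 593.6 -8.5 wh [18.9 56. ] ang 12.06 z 48.0 | tool yaw deg 12.14 offset tool x,y 60.38 -0.3 tcp [534.7 -21.5  88.1]
```

View pics/w5.png

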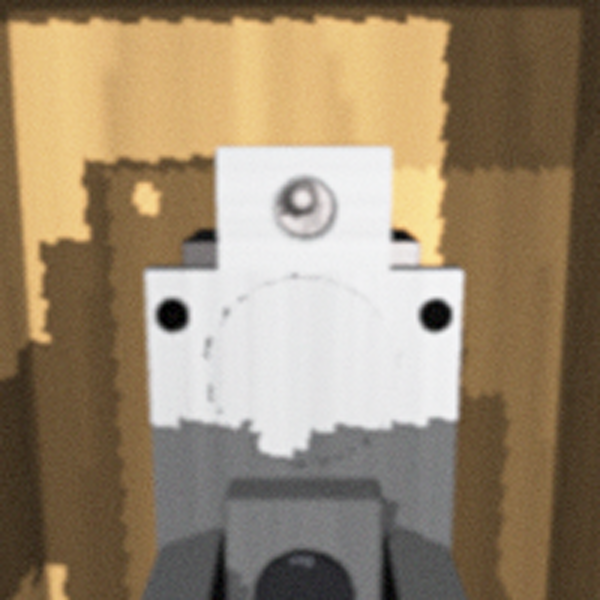

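Wrist crop: the hole is centred at (305,208) with the dowel tip visible through it at (300,198). The offset is within about 0.7 mm, so I make a small correction and lower gently while watching the force.

servo_tool:
  motion:
    - [[-0.0014,0.0004,-0.02,0,0,0,0.8],[-0.0014,0.0004,-0.04,0,0,0,0.8],[-0.0014,0.0004,-0.06,0,0,0,0.8],[-0.0014,0.0004,-0.075,0,0,0,0.8],[-0.0014,0.0004,-0.08,0,0,0,0.8],[-0.0014,0.0004,-0.084,0,0,0,0.8],[-0.0014,0.0004,-0.088,0,0,0,0.8],[-0.0014,0.0004,-0.088,0,0,0,0.8]]

```text
clock: 15.75
eef_pos: [533.6, -21.3, 43.2]
eef_rot: [3.142, -0.0, 0.212]
wrist_force: [-0.4, 0.2, -2.3]
finger_gap: 27.1
finger_force: 40.0
```

servo_tool:
  motion:
    - [[0,0,-0.004,0,0,0,0.8],[0,0,-0.008,0,0,0,0.8],[0,0,-0.008,0,0,0,0.8],[0,0,-0.008,0,0,0,0.8]]

```text
clock: 16.15
eef_pos: [533.5, -21.3, 39.2]
eef_rot: [-3.142, 0.0, 0.212]
wrist_force: [-0.5, -0.9, -2.0]
finger_gap: 27.4
finger_force: 40.0
```

servo_tool:
  motion:
    - [[0,0,-0.004,0,0,0,0.8],[0,0,-0.007,0,0,0,0.8],[0,0,-0.009,0,0,0,0.8],[0,0,-0.0105,0,0,0,0.8],[0,0,-0.0105,0,0,0,0.8]]

```text
clock: 16.65
eef_pos: [533.5, -21.3, 34.3]
eef_rot: [-3.142, 0.0, 0.212]
wrist_force: [-4.0, 0.4, 4.4]
finger_gap: 27.6
finger_force: 40.0
```

It's home: z 34.3 as predicted, with contact force. I'll release, retract, then go over the guard.

servo_tool:
  motion:
    - [[0,0,0,0,0,0,0.4],[0,0,0,0,0,0,0.4],[0,0,0,0,0,0,0.4],[0,0,0,0,0,0,0.4],[0,0,0.06,0,0,0,0.3],[0,0,0.15,0,0,0,0],[0,0,0.24,0,0,0,0],[0,0,0.33,0,0,0,0],[0,0,0.33,0,0,0,0],[0,0,0.33,0,0,0,0]]
  newtons: 15

```text
clock: 17.65
eef_pos: [533.7, -21.3, 199.4]
eef_rot: [3.141, -0.001, 0.212]
wrist_force: [0.2, 0.1, -1.0]
finger_gap: 93.8
finger_force: 0.0
```

Run:
```python
from rect import *
c=shot('wrist'); st=manip.read_state()
rect(c,st,(534,-21),50,60,12.1)
rect(c,st,(534,-21),66,72,12.1,30,25)
rect(c,st,(594,-270),20,30,78,75,36)
```

```text
5822 c 533.8 -21.5 wh [154.3  56.1] ang 12.14 z 56.3 | tool yaw deg 12.13 offset tool x,y 0.53 0.33 tcp [533.2 -21.3 198.1]
744 c 534.5 -21.4 wh [35.5 27.4] ang 12.06 z 70.0 | tool yaw deg 12.13 offset tool x,y 1.25 0.44 tcp [533.2 -21.3 198.1]
3579 c 593.2 -269.3 wh [105.4  50.4] ang 77.73 z 25.7 | tool yaw deg 12.13 offset tool x,y 6.53 255.11 tcp [533.2 -21.3 198.1]
```

servo_tool:
  motion:
    - [[0.119,-0.496,0,0,0,0.365,0],[0.119,-0.496,0,0,0,0.365,0],[0.119,-0.496,0,0,0,0.365,0],[0.119,-0.496,0,0,0,0.365,0],[0.119,-0.496,0,0,0,0.365,0],[0.119,-0.496,-0.05,0,0,0.365,0],[0.119,-0.496,-0.08,0,0,0.365,0],[0.119,-0.496,-0.08,0,0,0.365,0],[0.119,-0.496,-0.08,0,0,0.365,0],[0.119,-0.496,-0.08,0,0,0.365,0]]

```text
clock: 18.7
eef_pos: [592.8, -269.1, 158.1]
eef_rot: [-3.14, -0.0, 1.355]
wrist_force: [-0.6, -0.3, -0.3]
finger_gap: 93.9
finger_force: 0.0
```

Run:
```python
from rect import *
c=shot('wrist'); st=manip.read_state()
rect(c,st,(594,-270),20,30,78,75,36)
```

```text
4983 c 592.6 -269.8 wh [104.3  50. ] ang 78.05 z 25.7 | tool yaw deg 77.65 offset tool x,y -0.7 -0.19 tcp [ 593.  -269.1  158.5]
```

servo_tool:
  motion:
    - [[0,-0.0015,-0.09,0,0,0.002,0],[0,-0.0015,-0.18,0,0,0.002,0],[0,-0.0015,-0.26,0,0,0.002,0],[0,-0.0015,-0.32,0,0,0.002,0.1],[0,-0.0015,-0.345,0,0,0.002,0.1],[0,-0.0015,-0.356,0,0,0.002,0.1],[0,-0.0015,-0.356,0,0,0.002,0.1],[0,-0.0015,-0.356,0,0,0.002,0.7],[0,-0.0015,-0.356,0,0,0.002,0.7],[0,-0.0015,-0.356,0,0,0.002,0.7]]
  newtons: 20

```text
clock: 19.75
eef_pos: [593.5, -270.3, -18.0]
eef_rot: [3.14, 0.0, 1.365]
wrist_force: [-0.2, -0.4, 0.5]
finger_gap: 63.9
finger_force: 0.0
```

servo_tool:
  motion:
    - [[0,0,0,0,0,0,0.7],[0,0,0,0,0,0,0.7],[0,0,0,0,0,0,0.7]]

```text
clock: 20.05
eef_pos: [593.2, -270.1, -18.7]
eef_rot: [3.141, 0.0, 1.365]
wrist_force: [-0.7, 0.4, 2.9]
finger_gap: 49.8
finger_force: 20.0
```

servo_tool:
  motion:
    - [[0,0,0.02,0,0,0,0.7],[0,0,0.06,0,0,0,0.7],[0,0,0.12,0,0,0,0.7],[0,0,0.2,0,0,0,0.7],[0,0,0.28,0,0,0,0.7],[0,0,0.36,0,0,0,0.7],[0,0,0.4,0,0,0,0.7],[0,0,0.4,0,0,0,0.7]]

```text
clock: 20.85
eef_pos: [594.0, -270.5, 184.9]
eef_rot: [3.136, 0.002, 1.365]
wrist_force: [-0.0, 0.1, -0.7]
finger_gap: 49.6
finger_force: 20.0
```

servo_tool:
  motion:
    - [[-0.006,0.024,0,0,0,-0.018,0.7],[-0.017,0.07,0,0,0,-0.05,0.7],[-0.034,0.14,0,0,0,-0.09,0.7],[-0.053,0.22,0,0,0,-0.135,0.7],[-0.072,0.3,0,0,0,-0.18,0.7],[-0.091,0.38,0,0,0,-0.225,0.7],[-0.108,0.45,0,0,0,-0.27,0.7],[-0.119,0.4976,0,0,0,-0.315,0.7],[-0.119,0.4976,0,0,0,-0.355,0.7],[-0.119,0.4976,0,0,0,-0.367,0.7]]

```text
clock: 21.85
eef_pos: [532.8, -20.4, 179.6]
eef_rot: [-3.141, 0.002, 0.208]
wrist_force: [0.0, -0.4, -1.4]
finger_gap: 50.0
finger_force: 20.0
```

servo_tool:
  motion:
    - [[0,0,-0.04,0,0,0,0.7],[0,0,-0.1,0,0,0,0.7],[0,0,-0.14,0,0,0,0.7],[0,0,-0.16,0,0,0,0.7],[0,0,-0.16,0,0,0,0.7],[0,0,-0.16,0,0,0,0.7]]

```text
clock: 22.45
eef_pos: [533.7, -21.3, 101.5]
eef_rot: [3.141, -0.0, 0.212]
wrist_force: [-1.2, -0.3, -0.1]
finger_gap: 50.2
finger_force: 20.0
```

Run:
```python
from rect import *
c=shot('wrist'); st=manip.read_state(); z=st['eef_pos'][2]
rect(c,st,st['eef_pos'][:2],z+18.7+19,z+18.7+30,12.1)
rect(c,st,st['eef_pos'][:2],50,60,12.1)
cv2.imwrite('pics/w6.png',cv2.resize(c['frame'][:,:,::-1],(640,480)))
```

```text
17032 c 540.5 -19.9 wh [92.6 71.9] ang 12.42 z 145.9 | tool yaw deg 12.13 offset tool x,y 6.68 0.02 tcp [534.  -21.3 101.8]
2653 c 593.1 -8.8 wh [34.  56.1] ang 12.09 z 56.1 | tool yaw deg 12.13 offset tool x,y 60.42 0.22 tcp [534.  -21.3 101.8]
```

View pics/w6.png

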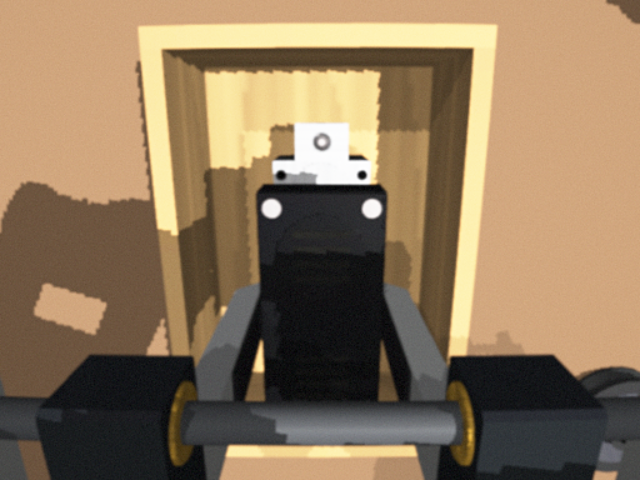

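Wrist view: the guard is held square over the cover, and the dowel in its hole shows clear of the guard at (322,142). I'll lower it.

servo_tool:
  motion:
    - [[0,0,-0.03,0,0,0,0.7],[0,0,-0.07,0,0,0,0.7],[0,0,-0.1,0,0,0,0.7],[0,0,-0.115,0,0,0,0.7],[0,0,-0.122,0,0,0,0.7],[0,0,-0.126,0,0,0,0.7],[0,0,-0.128,0,0,0,0.7],[0,0,-0.128,0,0,0,0.7]]

```text
clock: 23.3
eef_pos: [533.8, -21.3, 37.5]
eef_rot: [3.141, -0.001, 0.212]
wrist_force: [0.3, 0.3, -0.7]
finger_gap: 50.1
finger_force: 20.0
```

servo_tool:
  motion:
    - [[0,0,-0.0015,0,0,0,0.7],[0,0,-0.003,0,0,0,0.7],[0,0,-0.003,0,0,0,0.7]]

```text
clock: 23.6
eef_pos: [533.8, -21.3, 36.2]
eef_rot: [3.141, -0.001, 0.212]
wrist_force: [-3.1, 0.5, 6.8]
finger_gap: 49.7
finger_force: 20.0
```

Contact at the predicted height, so I release and retract.

servo_tool:
  motion:
    - [[0,0,0,0,0,0,0.1],[0,0,0,0,0,0,0.1],[0,0,0,0,0,0,0.1],[0,0,0,0,0,0,0.1],[0,0,0.06,0,0,0,0.1],[0,0,0.15,0,0,0,0.1],[0,0,0.24,0,0,0,0],[0,0,0.33,0,0,0,0],[0,0,0.33,0,0,0,0],[0,0,0.33,0,0,0,0]]

```text
clock: 24.6
eef_pos: [533.7, -21.3, 200.8]
eef_rot: [3.141, -0.001, 0.212]
wrist_force: [-0.2, -0.5, -1.5]
finger_gap: 94.2
finger_force: 0.0
```

Run:
```python
from rect import *
c=shot('wrist'); st=manip.read_state()
rect(c,st,(534,-21),76,86,12.1,70,34)
rect(c,st,(534,-21),50,60,12.1)
P=cloud(c); p=P[~np.isnan(P[...,0])]; m=(p[:,2]>76)&(p[:,2]<86)&(np.hypot(*(p[:,:2]-[534,-21]).T)<50); q=p[m]
A=np.c_[q[:,:2]-[534,-21],np.ones(len(q))]; print('guard top plane slope',np.linalg.lstsq(A,q[:,2],rcond=None)[0])
cv2.imwrite('pics/w7.png',cv2.resize(c['frame'][:,:,::-1],(640,480)))
```

```text
5325 c 534.8 -21.2 wh [103.5  50.1] ang 12.01 z 80.7 | tool yaw deg 12.13 offset tool x,y 1.6 0.36 tcp [533.2 -21.2 199.6]
1493 c 533.9 -21.4 wh [153.9  56.2] ang 12.13 z 56.0 | tool yaw deg 12.13 offset tool x,y 0.67 0.36 tcp [533.2 -21.2 199.6]
guard top plane slope [-1.33698618e-03 -2.25486330e-04  8.07621808e+01]
```

View pics/w7.png

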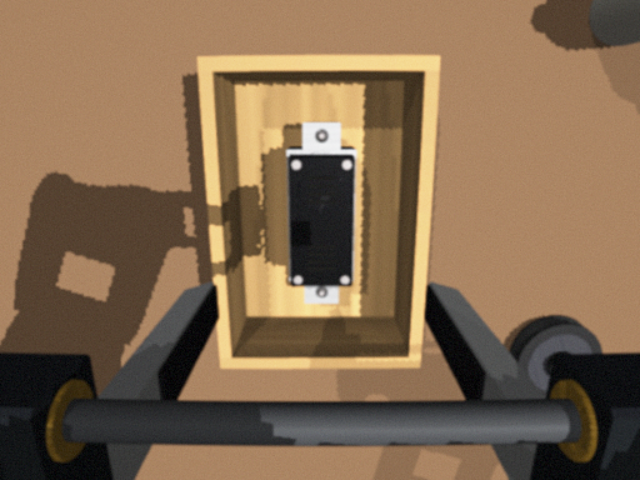

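The stack is level, with its top at 80 mm after bias (expected 79). Both dowels show at (322,135) and (321,293), and the guard sits between them. I'll hand it in.

```bash
python3 -c "
from cell import manip; print(manip.sign_off())"
```

```text
the job is handed in; nothing more can be done
None
```

The housing, cover and guard are stacked level in the crate and the job was handed in at about 25 s; the sign-off gave no verdict, but the last wrist-camera check showed both dowels through the cover and the guard flat between them.

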